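# Slide the bin to the picking station and draw the long gas strut out past the shelf

## Task

At the spare-parts bench, push the bin carrier by its upright handle along its slide, out from under the bench-top shelf, until it clicks into the picking station at the other end. Then take the longer of the two gas struts out of the bin: it still reaches well under the shelf and cannot be lifted straight up or pushed straight out, so tip its free end up and draw it out diagonally through the gap between the shelf and the bin's end wall, without levering it against the shelf. Finish while holding it still in the gripper, all of it a good hand's width (80 mm or more) above the top of the shelf and touching nothing else; leave the carrier in the picking station, the short strut in the bin and the other goods where they are.

Things in the scene. Friction and masses are not known exactly. Their poses are not given: they have to be found in the camera images.
- rack: Slide and shelf bay fixed on the bench. Origin on the bench top on the slide's centre line; y runs along the slide (-y the picking end, +y the shelf end), x away from the robot, z up; turned by up to 6 degrees. Two rails 20 mm high, y = -195 to 435 mm. Shelf posts 25 mm square at x = +-120, y = 62 and 458 mm.
- shelf: Galvanised steel shelf deck fixed on the posts, underside 125 mm and top 150 mm above the bench. Same origin and axes as the rack, in which it covers x = -132 to 132 mm, y = 50 to 470 mm. Goods stand on it only at y above 235 mm.
- shelf_edge (a point): Middle of the shelf's top edge at its picking end (rack x = 0, y = 50, z = 150 mm), rack axes. With the carrier at the picking station the open gap runs 206 mm along -y from here to the bin's end wall; about 110 mm of the long strut lies under the shelf, and 10 mm is left between bin walls and shelf.
- carrier (a joint): How far the carrier has slid along the rack's -y, in m. 0: start, under the shelf. 0.200: picking station. At each a sprung roller between two pins holds it to about 1 mm: 10 to 13 N to leave or enter, 1 to 3 N in between; from 0.193 on the roller draws it home by itself. Buffers stop it at 0.206.
- handle (a point): The carrier's upright black handle: 24 mm diameter from 68 to 165 mm above the bench, 16 mm steel stem below that. It stands in front of the rack, 178 mm from the slide's centre line towards the robot and 110 mm towards +y from the bin's centre. This point: on its axis, 140 mm high; rack axes. Moves with the carrier.
- bin_floor (a point): Centre of the inner floor of the blue-green bin on the carrier, 30 mm above the bench, rack axes, moves with it; at the picking station at rack y = 10 mm. Inside 180 (x) by 332 (y) mm, walls 4 mm thick, 85 mm high over this floor; the side walls are scooped to 32 mm at y = -115 to -5 mm, sloping to full height at y = -150 and 40 mm.
- long_center (a point): Centre of the long gas strut: 300 mm long along its y, 24 mm thick, lying in the bin along the slide, 40 mm to either side of its centre line. Black tube 24 mm thick at y = -126 to 50 mm, rod 10 mm thick from 50 to 126, steel socket blocks 18 x 24 x 24 mm at both ends; -y (tube end) towards the picking end. 0.26 to 0.42 kg, balances near y = -15 mm. z up.
- long_tube_end (a point): Middle of the end face of the long strut's tube end (long_center frame y = -150 mm). Same axes as long_center.
- long_rod_end (a point): Middle of the end face of the long strut's rod end (long_center frame y = +150 mm). Same axes as long_center.
- long_strut: The long gas strut itself, origin on its underside, 12 mm below long_center; same axes.
- short_center (a point): Centre of the short gas strut, 170 mm long along y and 18 mm thick, lying in the same bin 40 mm to the other side of its centre line. It stays in the bin.
- oil_filter: White canister filter, 76 mm diameter, 90 mm high, standing on the shelf. Origin at its underside. Leave alone.
- carton: Cardboard carton 150 by 90 by 110 mm high, standing on the shelf. Origin at its underside. Leave alone.
- tail_lamp: Vehicle tail lamp, 100 by 200 by 59 mm high, on the bench to the right. Origin at its underside. Leave alone.
- wire_spool: Spool of wire lying flat on the bench, 140 mm diameter, 80 mm high. Origin at its underside. Leave alone.
- air_filter: Pleated air filter cartridge standing on the bench, 110 mm diameter, 180 mm high. Origin at its underside. Leave alone.
- scanner: Hand-held code scanner lying on the bench to the left, about 50 by 165 by 45 mm high. Origin at its underside. Leave alone.
- tape_roll: Roll of packing tape lying on the bench near the robot, 96 mm diameter, 48 mm high. Origin at its underside. Leave alone.

How it is judged:
By the outcome, as a careful person would: the job done as asked, in the order asked, and still so for the second after the job is handed in, while the arm keeps its last pose, push and grip.
It also fails if it takes over 61 s, if anything falls off the work surface, if the arm or the gripper's body presses on something with over 40 N, if the wrist force passes 120 N, or if a joint passes its speed limit or range.

## Robot

A 6-joint arm with a two-finger parallel gripper is mounted at the origin on the work surface. World frame = base frame: x ahead of the robot, y to its left, z up, the work surface at z = 0. Lengths are in mm, angles in rad, forces in N, time in s.
With the tool pointing down it reaches from about 400 to 925 mm from the base axis. Payload 12.5 kg.
Tool frame: the origin (TCP) lies at the very end of the fingers, on their centre line; the grasp point (between the pads) lies 19 mm behind it (arm.grip_depth is the distance from the TCP to the grasp point, in mm); z points along the fingers, y is the line along which they close (so a half turn about z gives the same grasp; the last joint's range is limited). The gripper opens to 95 mm and grips with 3 to 60 N. Pads are 20 mm wide; open, the fingers measure 119 mm over their backs; the gripper's body (75 mm by 180 mm) begins 59 mm behind the grasp point.
Start: joints at [1.144, 0.491, 1.559, -0, 1.092, -0.106], TCP at [197.062, 593.139, 214.661] pointing down, gripper open.
Joint ranges: [-3.1, 3.1], [-0.84, 2.19], [0.05, 2.79], [-1.13, 4.28], [0.06, 2.93], [-2.69, 2.69]. Speed limits (rad/s): [2.22, 2.22, 2.79, 3.14, 3.14, 3.14].

## Interface

Orientations are given as a unit quaternion [x, y, z, w].
In Python, from station import arm gives the robot as it stands.
- The arm moves only by the tool step_arm, never from a script. Its argument "deltas" is a list that holds one entry, the list of rows, each a list of 7 numbers: the closure, from -1 (fully open) to 1 (shut), then the shift along the tool's x, y, z in mm, then the turn, a rotation vector about the tool's x, y, z in degrees. In form: [[[gripper, tx, ty, tz, rx, ry, rz], ...]]. A call has 1 to 5 rows; each row is the pose to reach, as a shift and turn from the pose commanded when the call began, along the tool's axes at that moment; what a row does not reach only later rows make up. A row lasts 1/8 s, in which the tool goes at most 62.5 mm and 10.7 degrees, less where a joint would pass 70% of its speed; a pose out of reach is approached as far as the arm can. A call with a gripper value outside its range is refused whole. The fingers move at their own pace and stop on an object; "newtons" is the grip in N (left out, the last holds). Time passes only in rows, so rows that repeat a pose let the fingers close. It gives the time, the measured TCP pose, the force, the opening and the grip force at its end, in the units of the state.
- arm.sense(): the state, without advancing time (a new reading comes with each control period).
- arm.camera(name): name is "scene" or "top"; returns (picture, depth): 384x512x3 uint8, red, green, blue; 384x512 float32, mm along the optical axis (not along the pixel's ray), 0 where there is no reading.
- arm.camera_info(name): a dict with "vertical_fov" (degrees; the focal length in pixels is half the picture's height over the tangent of half this angle, whatever the lens; pixels are square), "cx", "cy" (the principal point, pixels), "dist" ([k1, k2, p1, p2, k3] as OpenCV has them; the pictures are not rectified), "position" and "orientation" of the camera in the world. Camera axes: x right, y up, looking along -z (the intrinsics and any distortion apply to the point x, -y, -z); pixel columns grow to the right and rows downward; lengths in mm; the calibration is good to about 2 mm. A picture is of the moment at which its call begins. camera_info takes no time and is no camera call.
- arm.hand_in(): hands the job in; it is judged then, once.
Trained networks look in the newest picture that a camera, given by its name, has taken for a name from the list of things; names that differ only in an ending like _2 or _b are one class to them, and where a whole thing is asked for, a point or a joint stands for the part that bears it (a point fixed in the world has none). Each returns a list of dicts, best first, with "p" (0 to 1); they miss things now and then, are a little off and sometimes report something else, mostly with a low value. They report only what shows in the picture. A call takes as long as a camera call.
- arm.spot_in(camera, thing): "position" ([x, y, z] in mm, in world coordinates, good to about 4 mm: the middle of the surface that is visible of it).
- arm.regions_of(camera, thing): "pixels" (384x512 bool, what is visible of it).
The state is a dict: "time": time; "qpos": joint angles; "joint_vel": joint speeds; "effort": joint torques, N m; "position": TCP position; "tool_rot": TCP orientation; "force": force on the tool from outside, world axes, zero at the start; "ft_torque": the same for the moment, N m; "opening": opening from 0.0 (shut) to 1.0 (fully open); "grip_force": force on a finger pad.
Only numpy, scipy, OpenCV 4.12 (cv2) and the standard library are available. Lean on these libraries where they do the work, as an engineer would, in place of code of your own. Each camera call takes 0.05 s, during which the arm holds its last target. There are 200 camera calls.

## Working session

There is one attempt and no reset: what is moved stays moved. The work goes in short steps, Python scripts to look and compute and a tool call to move; the robot and the scene stay as the last step left them, time stands still between calls to the robot, and variables do not carry over. Pictures are saved under pics/ and viewed, at most 10 in all, crops included, and the job is handed in when it is done.

Besides the shell and the picture viewer there is one more tool, called by a JSON object that holds its "method" and its "body". step_arm: Moves the arm, as the interface text tells. Its arguments: {"type":"object","properties":{"deltas":{"type":"array","items":{"type":"array","items":{"type":"array","items":{"type":"number"}}}},"newtons":{"type":"number"}},"required":["deltas"]}

```bash
ls; mkdir -p pics; cat > h.py <<'E'
import numpy as np, cv2
from station import arm
from scipy.spatial.transform import Rotation as R
def cloud(name):
    img,d=arm.camera(name); i=arm.camera_info(name)
    h,w=d.shape; f=h/2/np.tan(np.radians(i["vertical_fov"])/2)
    K=np.array([[f,0,i["cx"]],[0,f,i["cy"]],[0,0,1]])
    u,v=np.meshgrid(np.arange(w),np.arange(h))
    p=cv2.undistortPoints(np.stack([u,v],-1).reshape(-1,1,2).astype(float),K,np.array(i["dist"])).reshape(h,w,2)
    P=np.stack([p[...,0]*d,-p[...,1]*d,-d],-1)
    P=R.from_quat(i["orientation"]).apply(P.reshape(-1,3)).reshape(h,w,3)+np.array(i["position"])
    P[d==0]=np.nan
    return img,P
E
python3 - <<'E'
from h import *
for n in ("scene","top"):
    img,P=cloud(n); cv2.imwrite(f"pics/{n}0.png",img[...,::-1]); np.save(f"{n}0.npy",P)
    print(n,arm.camera_info(n))
    for t in ["rack","shelf","handle","bin_floor","long_center","long_strut","short_center","oil_filter","carton","tail_lamp","wire_spool","air_filter","scanner","tape_roll"]:
        print(t,[(np.round(x["position"]).tolist(),round(x["p"],2)) for x in arm.spot_in(n,t)][:2])
print(arm.sense())
E
```

```text
pics
scene {'vertical_fov': 52.321973950078835, 'cx': 253.895820635895, 'cy': 190.15186459883913, 'dist': array([-0.05338957,  0.        ,  0.        ,  0.        ,  0.        ]), 'position': array([1305.75421459, -306.06999795, 1390.13161681]), 'orientation': array([0.2369639 , 0.16854411, 0.57510293, 0.76465522])}
rack [([666.0, 174.0, 146.0], 0.72)]
shelf [([655.0, 214.0, 149.0], 0.57)]
handle [([639.0, 69.0, 69.0], 0.88), ([380.0, -412.0, 57.0], 0.22)]
bin_floor [([641.0, 64.0, 74.0], 0.56)]
long_center []
long_strut []
short_center []
oil_filter [([658.0, 300.0, 228.0], 0.59), ([638.0, 69.0, 71.0], 0.29)]
carton [([670.0, 404.0, 260.0], 0.93)]
tail_lamp [([382.0, -415.0, 60.0], 0.92)]
wire_spool [([674.0, -383.0, 81.0], 0.75)]
air_filter [([585.0, -557.0, 179.0], 0.74)]
scanner [([583.0, -555.0, 182.0], 0.64)]
tape_roll [([380.0, -169.0, 36.0], 0.84)]
top {'vertical_fov': 43.050657320252036, 'cx': 258.7313784819366, 'cy': 188.56778268550158, 'dist': array([-0.03797722,  0.        ,  0.        ,  0.        ,  0.        ]), 'position': array([ 335.31678189,  -72.13012492, 2043.436
[... 752 characters left out ...]
.74)]
{'time': 1.5, 'qpos': array([ 1.14439484e+00,  4.90886469e-01,  1.55890290e+00,  5.63153146e-05,
        1.09169027e+00, -1.05603373e-01]), 'joint_vel': array([-0.00023769, -0.00015851, -0.00033272,  0.00013701, -0.00113812,
       -0.00026515]), 'effort': array([ 2.86433533e-03, -6.12455106e+01, -2.58427888e+01,  6.93743373e-02,
        4.44863923e-02, -3.08632173e-05]), 'position': array([197.05324778, 593.14397839, 214.66835247]), 'tool_rot': array([ 1.59724967e-01,  9.87161553e-01,  6.10868904e-05, -9.25524546e-06]), 'force': array([ 0.93253952,  0.80397917, -0.05423157]), 'ft_torque': array([ 0.01294669,  0.03933419, -0.00486561]), 'grip_force': 0.0, 'opening': 0.9978755829776159}
```

View pics/scene0.png

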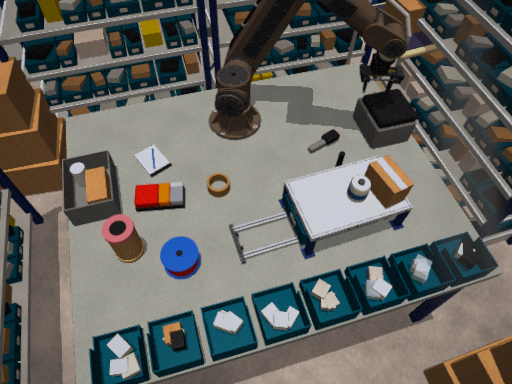

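View pics/top0.png

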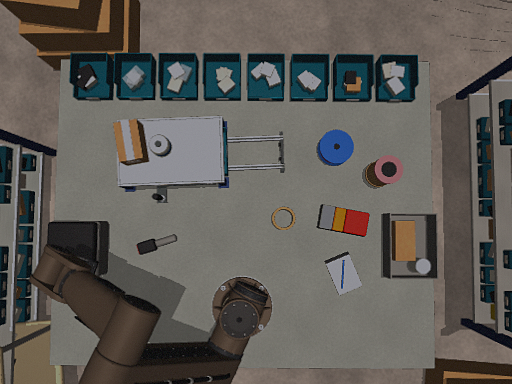

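```bash
python3 - <<'E'
from h import *
S=np.load("scene0.npy");T=np.load("top0.npy")
for n,P in(("scene",S),("top",T)):
    z=P[...,2];x=P[...,0];y=P[...,1]
    roi=(x>400)&(x<850)&(y>-50)&(y<600)
    m=(roi&(abs(z-150)<8)).astype(np.uint8); 
    m=cv2.morphologyEx(m,cv2.MORPH_OPEN,np.ones((3,3)))
    nn,l,st,_=cv2.connectedComponentsWithStats(m); k=1+st[1:,4].argmax()
    q=P[l==k]; r=cv2.minAreaRect(q[:,:2].astype(np.float32)); print(n,"shelf",r,np.round(cv2.boxPoints(r)),"z",np.median(q[:,2]))
    m=(x>560)&(x<760)&(y>-480)&(y<-290)&(abs(z-80)<8); print("spool",P[m][:,:2].min(0),P[m][:,:2].max(0),np.median(P[m][:,2]))
    m=(x>440)&(x<560)&(y>270)&(y<360)&(z>150)&(z<180); print("handle top",P[m].mean(0),m.sum(),P[m][:,2].max())
    m=(x>300)&(x<900)&(y>-200)&(y<0)&(abs(z)<6); print("bench",np.median(P[m][:,2]))
    m=(x>440)&(x<560)&(y>270)&(y<360)&(z>60); print(np.round(P[m])[:25].tolist())
E
```

```text
scene shelf ((626.5473022460938, 283.96490478515625), (267.98193359375, 424.08868408203125), 3.042020320892334) [[481. 489.]
 [504.  65.]
 [772.  79.]
 [749. 503.]] z 148.7317506256577
spool [ 591.01597901 -449.73718676] [ 729.00266338 -311.35501925] 80.1559774737351
handle top [511.63557493 318.97570026 154.11490398] 132 169.0164426539286
bench -0.30896611304683574
[[441.0, 336.0, 165.0], [443.0, 339.0, 166.0], [445.0, 343.0, 167.0], [442.0, 327.0, 163.0], [445.0, 330.0, 165.0], [448.0, 333.0, 167.0], [449.0, 337.0, 167.0], [450.0, 340.0, 168.0], [447.0, 348.0, 162.0], [446.0, 326.0, 162.0], [451.0, 327.0, 167.0], [453.0, 330.0, 168.0], [449.0, 338.0, 161.0], [452.0, 340.0, 164.0], [456.0, 342.0, 167.0], [448.0, 326.0, 158.0], [457.0, 324.0, 169.0], [455.0, 330.0, 165.0], [456.0, 334.0, 164.0], [458.0, 337.0, 165.0], [459.0, 342.0, 165.0], [450.0, 326.0, 153.0], [454.0, 328.0, 157.0], [457.0, 330.0, 160.0], [454.0, 337.0, 154.0]]
top shelf ((627.0418090820312, 282.806396484375), (265.7582702636719, 419.38751220703125), 2.5755438804626465) [[485. 486.]
 [504.  67.]
 [769.  79.]
 [750. 498.]] z 149.3317753587694
spool [ 591.02263321 -454.20338038] [ 728.22312918 -314.9906717 ] 79.6088407734045
handle top [513.7318441  319.51790312 155.25042788] 186 171.6834257182045
bench 0.018015950071003317
[[557.0, 356.0, 154.0], [558.0, 354.0, 144.0], [557.0, 349.0, 152.0], [557.0, 345.0, 149.0], [558.0, 342.0, 145.0], [558.0, 338.0, 147.0], [557.0, 334.0, 149.0], [558.0, 331.0, 141.0], [558.0, 327.0, 143.0], [559.0, 324.0, 140.0], [558.0, 319.0, 144.0], [559.0, 316.0, 140.0], [558.0, 310.0, 149.0], [558.0, 306.0, 147.0], [558.0, 302.0, 149.0], [558.0, 299.0, 146.0], [557.0, 294.0, 152.0], [557.0, 289.0, 154.0], [558.0, 286.0, 150.0], [557.0, 282.0, 151.0], [559.0, 280.0, 141.0], [558.0, 275.0, 149.0], [558.0, 271.0, 148.0], [553.0, 356.0, 156.0], [554.0, 354.0, 146.0]]
```

```bash
cat >> h.py <<'E'
TH=np.radians(2.8); O=np.array([639.7,23.6,0])
Rr=R.from_euler("z",TH)
def w(p): return Rr.apply(p)+O           # rack -> world
def r(p): return Rr.inv().apply(np.asarray(p)-O)
def tool(yaw,tilt=0):
    """tool down, tool y at rack angle yaw (deg); tilt about rack x, + leans body to rack +y (strut tube end up)"""
    yv=Rr.apply([np.cos(np.radians(yaw)),np.sin(np.radians(yaw)),0]); zv=np.array([0,0,-1.])
    q=R.from_matrix(np.column_stack([np.cross(yv,zv),yv,zv]))
    return R.from_rotvec(-np.radians(tilt)*Rr.apply([1,0,0]))*q
def delta(p,q):
    s=arm.sense(); q0=R.from_quat(s["tool_rot"])
    return np.round(q0.inv().apply(p-s["position"]),1).tolist(), np.round((q0.inv()*q).as_rotvec(degrees=True),1).tolist()
def st():
    s=arm.sense(); print("t",s["time"],"rack tcp",np.round(r(s["position"]),1),"F",np.round(Rr.inv().apply(s["force"]),1),"open",round(s["opening"],3),"grip",s["grip_force"],"q",np.round(s["qpos"],2))
E
python3 - <<'E'
from h import *
T=np.load("top0.npy");S=np.load("scene0.npy")
# refine: shelf edges
from numpy import *
for P in (S,T):
    a=r(P.reshape(-1,3)).reshape(P.shape)
    m=(abs(a[...,2]-150)<6)&(abs(a[...,0])<160)&(a[...,1]>30)&(a[...,1]<490); b=a[m]
    for c,o in ((1,0),(0,1)):
        for k in linspace(-100,100,5) if c==1 else linspace(80,440,5):
            s=b[abs(b[:,o]-k)<12][:,c]; print("xy"[c],k,s.min().round(1),s.max().round(1),end=" | ")
        print()
    hm=(abs(a[...,0]+178)<25)&(abs(a[...,1]-320)<30)&(a[...,2]>80); q=a[hm]; print("handle",q.min(0),q.max(0),len(q)); t=q[q[:,2]>158]; print(t.mean(0) if len(t) else 0)
print(delta(w([-178,320,185]),tool(90)), delta(w([-178,320,121]),tool(90)))
E
```

```text
y -100.0 51.0 436.1 | y -50.0 50.3 366.3 | y 0.0 51.4 261.5 | y 50.0 51.4 360.4 | y 100.0 50.4 471.6 | 
x 80.0 -132.7 131.5 | x 170.0 -131.5 133.9 | x 260.0 -133.1 132.9 | x 350.0 -132.5 132.7 | x 440.0 -132.0 132.3 | 
handle [-188.17837702  308.6174244    82.93838346] [-163.10738634  333.00473163  169.01644265] 86
[-175.03374226  320.6397816   164.84565756]
y -100.0 51.1 464.8 | y -50.0 50.1 468.3 | y 0.0 51.8 467.8 | y 50.0 49.6 352.8 | y 100.0 49.1 358.2 | 
x 80.0 -132.4 130.5 | x 170.0 -132.7 130.9 | x 260.0 -132.5 130.6 | x 350.0 -129.2 133.3 | x 440.0 -132.6 134.4 | 
handle [-189.25596639  308.0017616    85.03531957] [-165.81919196  334.23998103  171.94327184] 54
[-177.12604755  320.16927626  165.28604084]
([-318.1, -166.8, 29.6], [0.0, -0.0, -21.2]) ([-318.1, -166.8, 93.6], [0.0, -0.0, -21.2])
```

{"method": "step_arm", "body": {"deltas": [[[-1,-318,-167,20,0,0,-21.2],[-1,-318,-167,20,0,0,-21.2],[-1,-318,-167,20,0,0,-21.2],[-1,-318,-167,20,0,0,-21.2],[-1,-318,-167,20,0,0,-21.2]]]}}

```text
time: 2.12
position: [410.9, 370.9, 197.7]
tool_rot: [-0.025, 1.0, 0.0, 0.0]
force: [0.7, 0.7, 0.0]
opening: 0.998
grip_force: 0.0
```

{"method": "step_arm", "body": {"deltas": [[[-1,0,0,0,0,0,0],[-1,0,0,0,0,0,0],[-1,0,0,0,0,0,0]]]}}

```text
time: 2.5
position: [408.8, 373.4, 197.7]
tool_rot: [-0.025, 1.0, 0.0, 0.0]
force: [-0.1, -0.2, -0.1]
opening: 1.002
grip_force: 0.0
```

```bash
python3 -c "
from h import *
st();print(delta(w([-178,320,121]),tool(90)))"
```

```text
t 2.5 rack tcp [-213.5  360.6  197.7] F [-0.1 -0.2 -0.1] open 1.002 grip 0.0 q [ 0.62  0.41  1.76  0.    0.98 -1.  ]
([-35.4, -40.7, 76.7], [0.0, 0.0, 0.1])
```

{"method": "step_arm", "body": {"deltas": [[[-1,-35.4,-40.7,0,0,0,0],[-1,-35.4,-40.7,0,0,0,0],[-1,-35.4,-40.7,40,0,0,0],[-1,-35.4,-40.7,76.7,0,0,0],[-1,-35.4,-40.7,76.7,0,0,0]]]}}

```text
time: 3.12
position: [445.2, 334.0, 119.2]
tool_rot: [-0.025, 1.0, -0.001, -0.002]
force: [0.2, 0.4, 0.6]
opening: 0.997
grip_force: 0.0
```

{"method": "step_arm", "body": {"deltas": [[[0.9,0,0,0,0,0,0],[0.9,0,0,0,0,0,0],[0.9,0,0,0,0,0,0],[0.9,0,0,0,0,0,0],[0.9,0,0,0,0,0,0]]], "newtons": 25}}

```text
time: 3.75
position: [447.1, 333.5, 121.1]
tool_rot: [-0.025, 1.0, 0.0, 0.0]
force: [-0.7, -0.3, 0.8]
opening: 0.529
grip_force: 0.0
```

```bash
python3 -c "
from h import *
st();print(delta(w([-178,120,121]),tool(90)))"
```

```text
t 3.75 rack tcp [-177.3  318.9  121.1] F [-0.7 -0.3  0.8] open 0.529 grip 0.0 q [ 0.52  0.51  1.82  0.    0.81 -1.1 ]
([0.8, -198.9, 0.0], [0.0, 0.0, 0.0])
```

{"method": "step_arm", "body": {"deltas": [[[0.9,0,0,0,0,0,0],[0.9,0,0,0,0,0,0],[0.9,0,0,0,0,0,0],[0.9,0,0,0,0,0,0],[0.9,0,0,0,0,0,0]]]}}

```text
time: 4.38
position: [447.0, 334.3, 120.9]
tool_rot: [-0.025, 1.0, 0.001, 0.0]
force: [-1.5, 7.1, -1.4]
opening: 0.248
grip_force: 25.0
```

```bash
python3 -c "
from h import *
st();print(delta(w([-178,120,121]),tool(90)))"
```

```text
t 4.375 rack tcp [-177.3  319.8  120.9] F [-1.1  7.2 -1.4] open 0.248 grip 24.998842477798462 q [ 0.52  0.51  1.82  0.    0.81 -1.1 ]
([0.8, -199.8, -0.4], [0.1, 0.0, 0.0])
```

{"method": "step_arm", "body": {"deltas": [[[0.9,0,-10,0,0,0,0],[0.9,0,-25,0,0,0,0],[0.9,0,-50,0,0,0,0],[0.9,0,-75,0,0,0,0],[0.9,0,-100,0,0,0,0]]]}}

```text
time: 5.0
position: [451.5, 232.5, 120.8]
tool_rot: [-0.024, 1.0, 0.0, -0.0]
force: [0.2, 2.1, -0.5]
opening: 0.245
grip_force: 25.0
```

{"method": "step_arm", "body": {"deltas": [[[0.9,0,-25,0,0,0,0],[0.9,0,-50,0,0,0,0],[0.9,0,-75,0,0,0,0],[0.9,0,-99,0,0,0,0],[0.9,0,-99,0,0,0,0]]]}}

```text
time: 5.62
position: [455.9, 132.8, 120.8]
tool_rot: [-0.024, 1.0, -0.0, -0.001]
force: [-4.0, -2.6, 2.3]
opening: 0.251
grip_force: 25.0
```

```bash
python3 -c "
from h import *
st();print(delta(w([-178,120,121]),tool(90)))"
```

```text
t 5.625 rack tcp [-178.3  118.   120.8] F [-4.1 -2.4  2.3] open 0.251 grip 25.002100467681885 q [ 0.14  0.42  2.02 -0.    0.71 -1.47]
([-0.2, 2.0, -0.2], [-0.0, -0.1, -0.1])
```

{"method": "step_arm", "body": {"deltas": [[[0.9,0,0,0,0,0,0],[-0.2,0,0,0,0,0,0],[-0.2,0,0,0,0,0,0],[-0.2,0,0,0,0,0,0],[-0.2,0,0,0,0,0,0]]]}}

```text
time: 6.25
position: [456.9, 134.8, 120.9]
tool_rot: [-0.025, 1.0, 0.0, 0.0]
force: [-0.3, 0.4, 0.9]
opening: 0.583
grip_force: 0.0
```

{"method": "step_arm", "body": {"deltas": [[[-0.2,0,0,-60,0,0,0],[-0.2,0,0,-120,0,0,0],[0,0,0,-150,0,0,0],[0,0,0,-150,0,0,0]]]}}

```text
time: 6.75
position: [457.4, 134.9, 272.8]
tool_rot: [-0.025, 1.0, 0.0, 0.002]
force: [-0.9, -0.5, -0.5]
opening: 0.509
grip_force: 0.0
```

```bash
python3 - <<'E'
from h import *
st()
import numpy as np
for n in ("scene","top"):
    img,P=cloud(n); np.save(f"{n}1.npy",P)
    a=r(P.reshape(-1,3)).reshape(P.shape)
    c=img[...,::-1]
    if n=="scene": cv2.imwrite("pics/s1.png",cv2.resize(c[150:290,200:420],None,fx=3.5,fy=3.5))
    else: cv2.imwrite("pics/t1.png",cv2.resize(c[90:230,130:330],None,fx=4,fy=4))
    for t in ["handle","bin_floor","long_center","long_tube_end","long_strut","short_center"]:
        print(n,t,[(np.round(r(x["position"])).tolist(),round(x["p"],2)) for x in arm.spot_in(n,t)][:2])
    m=(abs(a[...,0])<85)&(a[...,1]>-150)&(a[...,1]<45)&(a[...,2]>36)&(a[...,2]<65); q=a[m]
    for sg in(-1,1):
        b=q[q[:,0]*sg>0]; 
        if len(b): print(sg,len(b),"min",b.min(0).round(),"max",b.max(0).round(),"med",np.median(b,0).round())
    hm=(abs(a[...,0]+178)<25)&(abs(a[...,1]-120)<40)&(a[...,2]>158)&(a[...,2]<172); print("handle",a[hm].mean(0),hm.sum())
E
```

```text
t 6.75 rack tcp [-176.6  120.1  272.8] F [-0.9 -0.4 -0.5] open 0.509 grip 0.0 q [ 0.15  0.21  1.83  0.    1.09 -1.47]
scene handle [([-3.0, -46.0, 27.0], 0.81)]
scene bin_floor [([-4.0, -49.0, 30.0], 0.88)]
scene long_center [([-37.0, -48.0, 52.0], 0.73), ([-2.0, -48.0, 32.0], 0.63)]
scene long_tube_end [([-34.0, -48.0, 52.0], 0.6)]
scene long_strut [([-35.0, -48.0, 50.0], 0.75)]
scene short_center [([36.0, -16.0, 45.0], 0.73)]
-1 300 min [ -84. -148.   36.] max [-9. 45. 62.] med [-38. -53.  50.]
1 150 min [   4. -132.   36.] max [46. 43. 56.] med [ 37. -30.  44.]
handle [-177.95858094  118.58290517  163.20372934] 20
top handle [([9.0, -60.0, 30.0], 0.97), ([0.0, 149.0, 150.0], 0.67)]
top bin_floor [([5.0, -56.0, 26.0], 0.76)]
top long_center [([-42.0, -43.0, 55.0], 0.68)]
top long_tube_end [([-44.0, -47.0, 55.0], 0.51)]
top long_strut [([-43.0, -54.0, 54.0], 0.75)]
top short_center []
-1 343 min [ -85. -150.   36.] max [-0. 44. 65.] med [-43. -54.  49.]
1 205 min [   1. -148.   36.] max [84. 42. 59.] med [ 37. -37.  42.]
handle [nan nan nan] 0<stdin>:16: RuntimeWarning: Mean of empty slice.
  ret = um.true_divide(
```

View pics/s1.png

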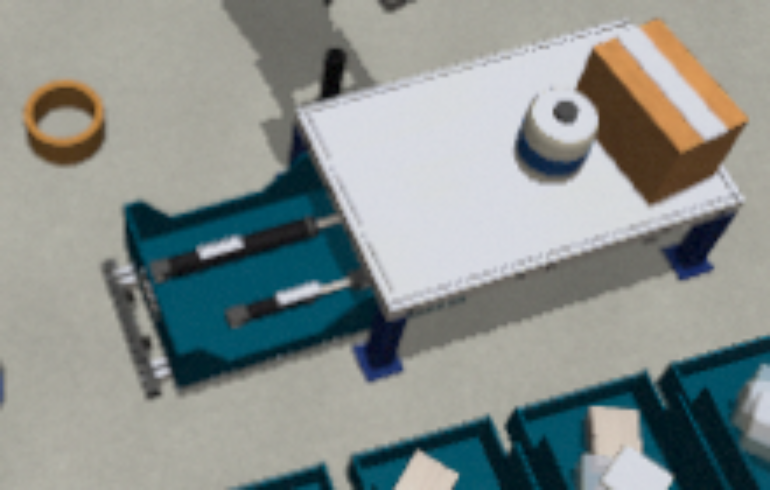

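View pics/t1.png

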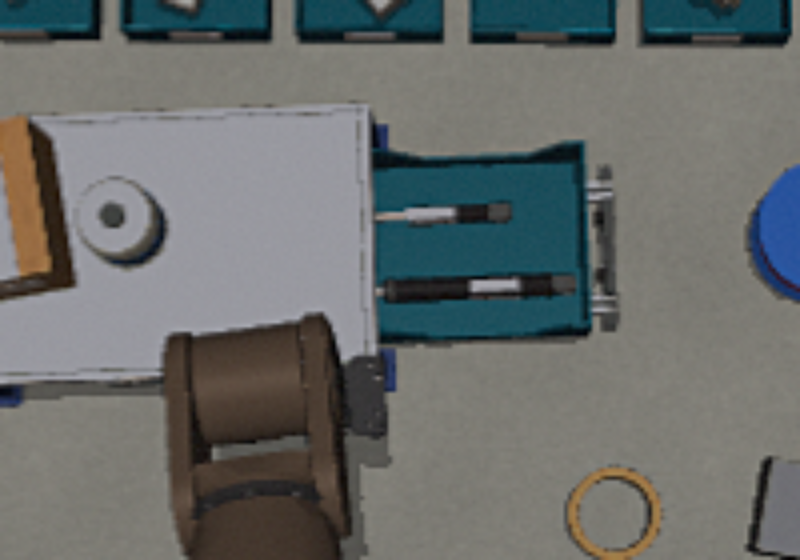

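```bash
python3 - <<'E'
from h import *
for n in("scene1","top1"):
    P=np.load(n+".npy"); a=r(P.reshape(-1,3)); 
    q=a[(a[:,0]>-62)&(a[:,0]<-18)&(a[:,1]>-152)&(a[:,1]<45)&(a[:,2]>40)&(a[:,2]<62)]
    for y in range(-150,45,15):
        b=q[abs(q[:,1]-y)<7.5]
        if len(b): print(n,y,len(b),"x",b[:,0].min().round(),b[:,0].max().round(),np.median(b[:,0]).round(1),"z",np.percentile(b[:,2],90).round())
print(delta(w([-41,-45,180]),tool(0,-8)))
E
```

```text
scene1 -150 8 x -50.0 -35.0 -38.7 z 56.0
scene1 -135 20 x -52.0 -33.0 -41.4 z 55.0
scene1 -120 21 x -55.0 -29.0 -39.3 z 56.0
scene1 -105 19 x -54.0 -31.0 -38.8 z 54.0
scene1 -90 24 x -52.0 -31.0 -39.4 z 54.0
scene1 -75 25 x -54.0 -29.0 -38.2 z 56.0
scene1 -60 21 x -56.0 -21.0 -37.0 z 57.0
scene1 -45 21 x -56.0 -30.0 -39.2 z 57.0
scene1 -30 21 x -49.0 -30.0 -38.2 z 55.0
scene1 -15 20 x -52.0 -31.0 -37.9 z 54.0
scene1 0 20 x -54.0 -31.0 -37.7 z 52.0
scene1 15 19 x -54.0 -28.0 -38.9 z 55.0
scene1 30 23 x -53.0 -30.0 -37.8 z 53.0
top1 -150 7 x -50.0 -33.0 -45.2 z 57.0
top1 -135 17 x -50.0 -31.0 -41.3 z 58.0
top1 -120 20 x -53.0 -31.0 -40.5 z 56.0
top1 -105 20 x -53.0 -30.0 -43.0 z 58.0
top1 -90 17 x -55.0 -34.0 -42.5 z 57.0
top1 -75 17 x -55.0 -34.0 -43.1 z 55.0
top1 -60 25 x -58.0 -33.0 -45.6 z 58.0
top1 -45 23 x -54.0 -32.0 -41.9 z 58.0
top1 -30 19 x -60.0 -32.0 -44.7 z 54.0
top1 -15 22 x -53.0 -18.0 -42.4 z 55.0
top1 0 22 x -52.0 -30.0 -42.7 z 56.0
top1 15 17 x -59.0 -30.0 -42.9 z 55.0
top1 30 21 x -58.0 -34.0 -43.4 z 58.0
([-136.2, -165.0, 90.8], [-6.3, 6.3, 89.9])
```

```bash
python3 - <<'E'
from h import *
print(delta(w([-41.5,-30,200]),tool(0,-8)))
E
```

```text
([-135.7, -150.0, 70.8], [-6.3, 6.3, 89.9])
```

{"method": "step_arm", "body": {"deltas": [[[0,-30,-40,0,-6.3,6.3,89.9],[0,-70,-80,0,-6.3,6.3,89.9],[0,-135.7,-150,0,-6.3,6.3,89.9],[0,-135.7,-150,0,-6.3,6.3,89.9],[0,-135.7,-150,0,-6.3,6.3,89.9]]]}}

```text
time: 8.07
position: [601.0, -10.4, 269.9]
tool_rot: [0.431, 0.901, 0.031, -0.033]
force: [-0.3, 0.4, -1.6]
opening: 0.5
grip_force: 0.0
```

```bash
python3 - <<'E'
from h import *
st();print(delta(w([-41.5,-30,200]),tool(0,-8)))
E
```

```text
t 8.075 rack tcp [-40.3 -32.  269.9] F [-0.3  0.4 -1.6] open 0.5 grip 0.0 q [-0.16  0.42  1.52  0.08  1.24 -0.87]
([-3.7, -1.7, 69.8], [-2.5, 2.5, 35.9])
```

{"method": "step_arm", "body": {"deltas": [[[0,0,0,0,-2.5,2.5,35.9],[0,0,0,10,-2.5,2.5,35.9],[0,0,0,30,-2.5,2.5,35.9],[0,-3.7,-1.7,69.8,-2.5,2.5,35.9],[0,-3.7,-1.7,69.8,-2.5,2.5,35.9]]]}}

```text
time: 8.7
position: [597.4, -6.5, 198.9]
tool_rot: [0.685, 0.725, 0.047, -0.052]
force: [-0.2, -0.0, -0.2]
opening: 0.5
grip_force: 0.0
```

{"method": "step_arm", "body": {"deltas": [[[0,0,0,0,0,0,0],[0,0,0,0,0,0,0]]]}}

```text
time: 8.95
position: [599.1, -6.5, 202.5]
tool_rot: [0.684, 0.726, 0.048, -0.049]
force: [0.3, -0.1, -0.8]
opening: 0.5
grip_force: 0.0
```

```bash
python3 - <<'E'
from h import *
st();print(delta(w([-41.5,-30,80]),tool(0,-8)),delta(w([-41.5,-30,34]),tool(0,-8)))
E
```

```text
t 8.95 rack tcp [-42.  -28.1 202.5] F [ 0.3 -0.1 -0.8] open 0.5 grip 0.0 q [-0.18  0.47  1.63  0.15  1.07 -0.32]
([-18.8, 0.1, 121.1], [0.1, 0.1, 0.6]) ([-25.1, 0.0, 166.6], [0.1, 0.1, 0.6])
```

{"method": "step_arm", "body": {"deltas": [[[0,-9,0,60,0.1,0.1,0.6],[0,-18.8,0,121,0.1,0.1,0.6],[0,-22,0,145,0.1,0.1,0.6],[0,-25.1,0,166.6,0.1,0.1,0.6],[0,-25.1,0,166.6,0.1,0.1,0.6]]]}}

```text
time: 9.57
position: [599.2, -8.3, 32.6]
tool_rot: [0.688, 0.722, 0.048, -0.052]
force: [0.7, -0.6, 0.2]
opening: 0.499
grip_force: 0.0
```

{"method": "step_arm", "body": {"deltas": [[[0.9,0,0,0,0,0,0],[0.9,0,0,0,0,0,0],[0.9,0,0,0,0,0,0],[0.9,0,0,0,0,0,0],[0.9,0,0,0,0,0,0]]], "newtons": 50}}

```text
time: 10.2
position: [598.9, -8.3, 32.9]
tool_rot: [0.688, 0.722, 0.048, -0.052]
force: [-0.2, 0.3, 5.4]
opening: 0.241
grip_force: 50.0
```

```bash
python3 - <<'E'
from h import *
st()
E
```

```text
t 10.2 rack tcp [-42.3 -29.9  32.9] F [-0.2  0.3  5.4] open 0.241 grip 50.00066936016083 q [-0.19  0.69  1.77  0.21  0.73 -0.39]
```

```bash
cat >> h.py <<'E'
def strut_rows(keys, a0, rod0, g=187.):
    """keys: (alpha, dy, dz of rod end rel. rod0); a0 current alpha; rod0 rack (y,z) of rod end; -> rows"""
    s=arm.sense(); p0=r(s["position"]); q0=R.from_quat(s["tool_rot"])
    piv=np.array([p0[0],rod0[0],rod0[1]])
    for al,dy,dz in keys:
        D=R.from_rotvec(-np.radians(al-a0)*Rr.apply([1,0,0]))
        v=Rr.apply(p0-piv); p=w(piv+[0,dy,dz])+D.apply(v)
        print(al,np.round(q0.inv().apply(p-s["position"]),1).tolist(),np.round((q0.inv()*(D*q0)).as_rotvec(degrees=True),1).tolist(),"tcp",np.round(r(p)))
E
python3 - <<'E'
from h import *
strut_rows([(2,0,2),(5,0,4),(9,0,4),(13,0,4),(17,0,4)],0,(157,42))
E
```

```text
2 [1.0, -0.0, -8.5] [-0.0, -2.0, 0.0] tcp [-42. -30.  41.]
5 [2.8, -0.0, -20.1] [-0.0, -5.0, 0.0] tcp [-42. -30.  53.]
9 [5.5, -0.1, -32.9] [-0.0, -9.0, 0.0] tcp [-42. -29.  66.]
13 [9.2, -0.1, -45.4] [-0.0, -13.0, 0.0] tcp [-42. -27.  79.]
17 [13.7, -0.1, -57.7] [-0.0, -17.0, 0.0] tcp [-42. -24.  92.]
```

{"method": "step_arm", "body": {"deltas": [[[0.9,1,0,-8.5,0,-2,0],[0.9,2.8,0,-20.1,0,-5,0],[0.9,5.5,0,-32.9,0,-9,0],[0.9,9.2,0,-45.4,0,-13,0],[0.9,13.7,0,-57.7,0,-17,0]]]}}

```text
time: 10.82
position: [598.2, -2.8, 91.5]
tool_rot: [0.688, 0.722, -0.056, 0.056]
force: [0.2, -0.5, -3.1]
opening: 0.24
grip_force: 50.0
```

{"method": "step_arm", "body": {"deltas": [[[0.9,0,0,0,0,0,0],[0.9,0,0,0,0,0,0]]]}}

```text
time: 11.08
position: [598.2, -2.9, 90.8]
tool_rot: [0.688, 0.722, -0.055, 0.054]
force: [0.9, -0.5, -3.7]
opening: 0.242
grip_force: 50.0
```

```bash
python3 - <<'E'
from h import *
st()
for n in("scene","top"):
    img,P=cloud(n); a=r(P.reshape(-1,3)); a=a[(a[:,2]>45)&(a[:,0]>-58)&(a[:,0]<-24)&(a[:,1]>-200)&(a[:,1]<48)&(a[:,2]<200)]
    for y in range(-150,50,12):
        b=a[abs(a[:,1]-y)<6]; print(y,len(b),np.percentile(b[:,2],[10,50,90]).round() if len(b) else "",end=" | ")
    print()
    cv2.imwrite(f"pics/{n}2.png",cv2.resize(img[140:300,200:400] if n=="scene" else img[90:230,130:330],None,fx=4,fy=4 if n=="top" else 3.7)[...,::-1])
strut_rows([(20,0,3),(22,0,3),(22,-18.5,10.5),(22,-42,20),(22,-70,31)],17,(157,46))
E
```

```text
t 11.075 rack tcp [-42.7 -24.4  90.8] F [ 0.9 -0.5 -3.7] open 0.242 grip 49.997021555900574 q [-0.05  0.6   1.75 -0.22  0.79  0.06]
-150 0  | -138 11 [128. 133. 141.] | -126 25 [126. 140. 146.] | -114 18 [123. 136. 142.] | -102 21 [122. 132. 135.] | -90 19 [123. 130. 134.] | -78 21 [119. 125. 130.] | -66 19 [112. 121. 127.] | -54 19 [110. 119. 123.] | -42 42 [106. 119. 192.] | -30 28 [105. 115. 190.] | -18 6 [ 96. 132. 161.] | -6 2 [183. 185. 187.] | 6 1 [199. 199. 199.] | 18 0  | 30 3 [94. 94. 95.] | 42 0  | 
-150 0  | -138 9 [128. 134. 152.] | -126 15 [134. 142. 149.] | -114 16 [129. 136. 142.] | -102 19 [124. 131. 137.] | -90 19 [125. 129. 136.] | -78 20 [118. 127. 137.] | -66 19 [113. 122. 131.] | -54 17 [113. 118. 124.] | -42 2 [108. 112. 117.] | -30 0  | -18 0  | -6 0  | 6 0  | 18 0  | 30 0  | 42 0  | 
20 [0.6, -0.1, -12.7] [-0.0, -3.0, 0.0] tcp [-43. -22. 103.]
22 [1.7, -0.1, -19.2] [-0.0, -5.0, 0.0] tcp [-43. -20. 109.]
22 [-17.8, -0.1, -23.7] [-0.0, -5.0, 0.0] tcp [-43. -39. 117.]
22 [-42.5, -0.1, -29.5] [-0.0, -5.0, 0.0] tcp [-43. -62. 126.]
22 [-71.8, -0.1, -36.0] [-0.0, -5.0, 0.0] tcp [-43. -90. 137.]
```

View pics/scene2.png

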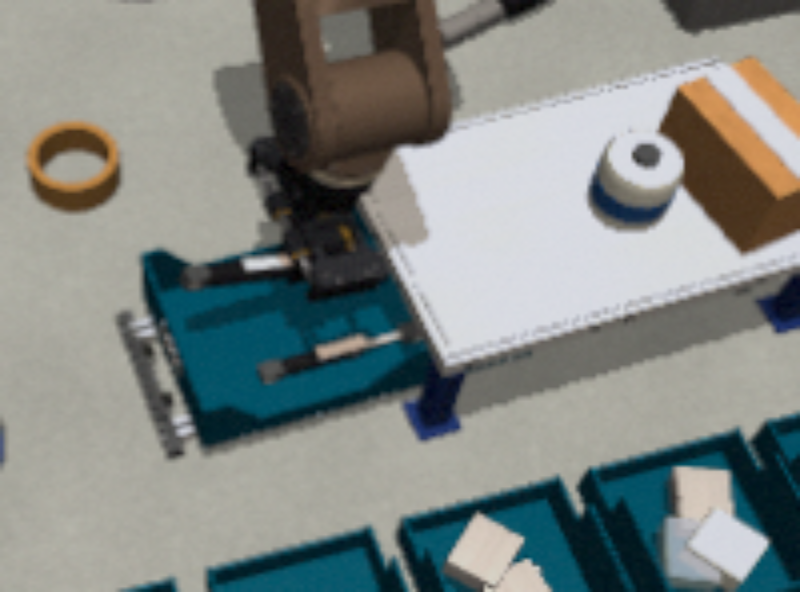

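{"method": "step_arm", "body": {"deltas": [[[0.9,0.6,0,-14,0,-3,0],[0.9,1.7,0,-21,0,-5,0],[0.9,-17.8,0,-25.5,0,-5,0],[0.9,-42.5,0,-31,0,-5,0],[0.9,-71.8,0,-37.5,0,-5,0]]]}}

```text
time: 11.8
position: [601.6, -69.6, 139.7]
tool_rot: [0.685, 0.718, -0.085, 0.086]
force: [0.0, -1.2, -3.5]
opening: 0.241
grip_force: 50.0
```

```bash
python3 - <<'E'
from h import *
st()
for n in("scene",):
    img,P=cloud(n); a=r(P.reshape(-1,3)); a=a[(a[:,2]>45)&(a[:,0]>-58)&(a[:,0]<-24)&(a[:,1]>-260)&(a[:,1]<48)&(a[:,2]<220)]
    for y in range(-234,50,12):
        b=a[abs(a[:,1]-y)<6]; print(y,len(b),np.percentile(b[:,2],[10,50,90]).round() if len(b) else "",end=" | ")
strut_rows([(22,-25,10),(22,-52,21),(22,-79,32),(22,-79,60),(22,-79,110)],22,(87,78))
E
```

```text
t 11.8 rack tcp [-42.6 -91.3 139.7] F [-0.  -1.2 -3.5] open 0.241 grip 49.997538328170776 q [-0.12  0.55  1.71 -0.31  0.87  0.04]
-234 0  | -222 0  | -210 0  | -198 19 [183. 193. 202.] | -186 24 [177. 196. 202.] | -174 23 [182. 192. 196.] | -162 48 [ 62. 115. 189.] | -150 21 [170. 179. 185.] | -138 23 [165. 178. 184.] | -126 22 [163. 173. 181.] | -114 22 [158. 166. 172.] | -102 31 [153. 161. 168.] | -90 16 [153. 163. 185.] | -78 5 [163. 204. 210.] | -66 0  | -54 0  | -42 0  | -30 1 [130. 130. 130.] | -18 0  | -6 0  | 6 1 [108. 108. 108.] | 18 9 [106. 109. 110.] | 30 8 [101. 104. 107.] | 42 8 [93. 96. 98.] | 22 [-26.7, 0.1, -3.7] [0.0, 0.0, 0.0] tcp [ -42. -119.  151.]
22 [-55.5, 0.1, -7.9] [0.0, 0.0, 0.0] tcp [ -42. -146.  162.]
22 [-84.4, 0.2, -12.0] [0.0, 0.0, 0.0] tcp [ -42. -173.  173.]
22 [-91.1, 0.1, -39.2] [0.0, 0.0, 0.0] tcp [ -42. -173.  201.]
22 [-103.2, 0.1, -87.7] [0.0, 0.0, 0.0] tcp [ -42. -173.  251.]
```

{"method": "step_arm", "body": {"deltas": [[[0.9,-26.7,0,-3.7,0,0,0],[0.9,-55.5,0,-7.9,0,0,0],[0.9,-84.4,0,-12,0,0,0],[0.9,-95,0,-15,0,0,0],[0.9,-95,0,-15,0,0,0]]]}}

```text
time: 12.48
position: [605.8, -157.2, 177.1]
tool_rot: [0.685, 0.718, -0.085, 0.087]
force: [0.5, -0.0, -3.0]
opening: 0.246
grip_force: 50.0
```

```bash
python3 - <<'E'
from h import *
st()
p=r(arm.sense()["position"])
img,P=cloud("scene"); a=r(P.reshape(-1,3)); a=a[(a[:,2]>75)&(a[:,0]>-58)&(a[:,0]<-24)&(a[:,1]>-330)&(a[:,1]<48)&(a[:,2]<240)]
for y in range(-294,50,12):
        b=a[abs(a[:,1]-y)<6]; print(y,len(b),np.percentile(b[:,2],[10,50,90]).round() if len(b) else "",end=" | ")
for dz in(50,100,150,200): print(delta(w(p+[0,0,dz]),tool(0,14)))
E
```

```text
t 12.475 rack tcp [ -42.6 -178.9  177.1] F [ 0.5 -0.1 -3. ] open 0.246 grip 49.996731877326965 q [-0.26  0.52  1.65 -0.29  0.93 -0.14]
-294 2 [219. 222. 226.] | -282 20 [220. 229. 239.] | -270 24 [221. 234. 238.] | -258 26 [213. 226. 234.] | -246 20 [215. 222. 226.] | -234 24 [211. 218. 222.] | -222 24 [206. 213. 219.] | -210 23 [199. 210. 215.] | -198 23 [194. 204. 208.] | -186 29 [189. 199. 207.] | -174 4 [179. 184. 195.] | -162 12 [ 80.  99. 111.] | -150 0  | -138 0  | -126 0  | -114 0  | -102 0  | -90 2 [149. 150. 152.] | -78 7 [145. 148. 150.] | -66 6 [144. 148. 149.] | -54 9 [135. 140. 142.] | -42 9 [131. 135. 138.] | -30 19 [116. 127. 134.] | -18 19 [115. 129. 134.] | -6 7 [125. 127. 131.] | 6 0  | 18 0  | 30 0  | 42 0  | ([-12.8, -0.1, -48.6], [-0.2, -0.1, -0.1])
([-24.9, -0.3, -97.2], [-0.2, -0.1, -0.1])
([-36.9, -0.4, -145.7], [-0.2, -0.1, -0.1])
([-48.9, -0.6, -194.2], [-0.2, -0.1, -0.1])
```

{"method": "step_arm", "body": {"deltas": [[[0.9,-10,0,-38,0,0,0],[0.9,-20,0,-78,0,0,0],[0.9,-30,0,-118,0,0,0],[0.9,-40,0,-158,0,0,0],[0.9,-45,0,-180,0,0,0]]]}}

```text
time: 13.15
position: [606.8, -155.5, 364.4]
tool_rot: [0.684, 0.719, -0.084, 0.087]
force: [-0.0, 0.2, -3.6]
opening: 0.24
grip_force: 50.0
```

{"method": "step_arm", "body": {"deltas": [[[0.9,0,0,0,0,0,0],[0.9,0,0,0,0,0,0],[0.9,0,0,0,0,0,0],[0.9,0,0,0,0,0,0],[0.9,0,0,0,0,0,0]]]}}

```text
time: 13.78
position: [606.6, -156.7, 362.3]
tool_rot: [0.685, 0.719, -0.085, 0.087]
force: [-1.0, -0.6, -3.2]
opening: 0.246
grip_force: 50.0
```

```bash
python3 - <<'E'
from h import *
st(); print(arm.sense()["joint_vel"].round(4))
img,P=cloud("scene"); a=r(P.reshape(-1,3)).reshape(P.shape)
m=(a[...,0]>-70)&(a[...,0]<-15)&(a[...,1]<45)&(a[...,1]>-40)&(a[...,2]>130)&(a[...,2]<400); print("low part",a[m].min(0),a[m].max(0))
m=(abs(a[...,0]+178)<25)&(abs(a[...,1]-120)<40)&(a[...,2]>158)&(a[...,2]<172); print("handle",a[m].mean(0),m.sum())
for t in ["short_center","oil_filter","carton"]: print(t,[(np.round(r(x["position"])).tolist(),round(x["p"],2)) for x in arm.spot_in("scene",t)][:2])
cv2.imwrite("pics/s3.png",cv2.resize(img[60:300,120:420],None,fx=2.5,fy=2.5)[...,::-1])
E
```

```text
t 13.775 rack tcp [ -41.8 -178.4  362.3] F [-1.  -0.6 -3.2] open 0.246 grip 49.99685525894165 q [-0.26  0.37  1.39 -0.24  1.32 -0.25]
[-0.0005 -0.0023 -0.0017 -0.0006  0.0012  0.0013]
low part [-50.82931642 -37.72976497 293.07682562] [-30.14029845  -7.02066392 322.62690465]
handle [-177.99532055  118.26363229  162.56273426] 23
short_center [([38.0, -15.0, 47.0], 0.51), ([-39.0, -216.0, 395.0], 0.37)]
oil_filter [([-83.0, -575.0, 179.0], 0.75), ([31.0, 280.0, 226.0], 0.65)]
carton [([47.0, 377.0, 257.0], 0.69)]
```

View pics/s3.png

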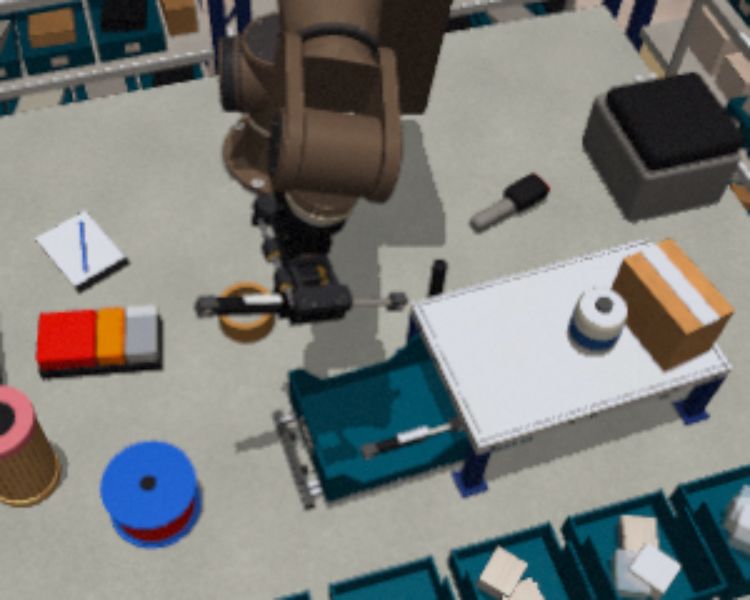

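The picture shows the long strut held in the gripper from about (200,305) to (400,300), with its lowest point near z = 293 mm. The short strut is in the bin at about (420,440), the carrier is at the picking station, and the goods are where they were.

```bash
python3 -c "
from station import arm
print(arm.hand_in())"
```

```text
the job is handed in; nothing more can be done
None
```

The job is handed in: the carrier is at the picking station and the long strut is held still in the gripper about 140 mm above the shelf top, with the short strut still in the bin and the other goods undisturbed.

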